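# Find the heavy transformer adaptor by hand and stand it on the ledge

### The arm

A 7-joint arm with a two-finger parallel gripper is mounted at the origin on a cart in front of the work surface, level with it; the furniture and walls round the work are solid. World frame = base frame: x ahead of the robot, y to its left, z up, the work surface at z = 0. Lengths are in mm, angles in rad, forces in N, time in s.
With the tool pointing down it reaches from about 400 to 875 mm from the base axis. Payload 4.4 kg.
Tool frame: the origin (TCP) lies between the finger pads; the fingertips stand 17 mm ahead of it and the grasp point (between the pads) lies 2 mm behind it; z points along the fingers, y is the line along which they close (so a half turn about z gives the same grasp; the last joint's range is limited). The gripper opens to 85 mm and grips with 20 to 120 N. Pads are 22 mm wide; open, the fingers measure 114 mm over their backs; the gripper's body (76 mm by 85 mm) begins 54 mm behind the grasp point. The pads swing forward as they close: fully open they stand 13 mm farther back than shut.
Start: joints at [1.209, 0.628, 0.038, 1.517, -0.027, 0.996, -0.02], TCP at [189.505, -621.776, 248.313] pointing down, gripper open.
Joint ranges: [-3.06, 3.06], [-0.37, 2.12], [-1.25, 1.32], [0.18, 2.47], [-1.1, 4.24], [0.23, 1.98], [-2.94, 2.94]. Speed limits (rad/s): [2.57, 2.57, 3.14, 3.14, 3.14, 3.14, 3.14].

### API

Orientations are given as [roll, pitch, yaw] about the fixed x, y, z axes, in that order (R = Rz(yaw) Ry(pitch) Rx(roll)).
In Python, from cell import sensors, get_image, ctrl gives the robot as it stands.
- The arm moves only by the tool send_rows, never from a script. Its argument "series" is a list of rows, each a list of 3 entries, a list of its own where there are three numbers: the finger opening in mm, from 0 to 85.4, then the shift along the world's x, y, z in units of 60 mm (1.0 is 60 mm), then the turn, a rotation vector about the world's x, y, z in units of 5 degrees (1.0 is 5 degrees). A call has 1 to 8 rows; each row shifts and turns the commanded pose from where the row before left it; what a row does not reach is not made up. A row lasts 1/8 s, in which the tool goes at most 62.5 mm and 10.7 degrees, less where a joint would pass 70% of its speed; a pose out of reach is approached as far as the arm can. A call is refused whole if a number of a shift passes 1 or a number of a turn 1, either way. A call with a gripper value outside its range is refused whole. The fingers move at their own pace and stop on an object; the grip force is fixed at half the most. Time passes only in rows, so rows that do not move let the fingers close. It gives the time, the measured TCP pose, the force, the opening and the grip force at its end, in the units of the state.
- sensors.read_state(): the state, without advancing time (a new reading comes with each control period).
- get_image(name): name is "scene" or "top"; returns a dict with "img" (480x640x3 uint8, red, green, blue), "depth" (480x640 float32, mm along the optical axis (not along the pixel's ray), 0 where there is no reading), "vfov" (degrees; the focal length in pixels is half the picture's height over the tangent of half this angle, whatever the lens; pixels are square), "cx", "cy" (the principal point, pixels), "world_to_cam" (4x4, takes a point from world to camera coordinates). Camera axes: x right, y down, z forward; pixel columns grow to the right and rows downward; lengths in mm; the calibration is good to about 2 mm. A picture is of the moment at which its call begins.
- ctrl.finish_job(): hands the job in; it is judged then, once.
The state is a dict: "clock": time; "qpos": joint angles; "qd": joint speeds; "tau": joint torques, N m; "eef_pos": TCP position; "tool_rot": TCP orientation; "force": force on the tool from outside, world axes, zero at the start; "torque": the same for the moment, N m; "width": finger opening in mm; "gripper_force": force on a finger pad.
Only numpy, scipy, OpenCV 4.12 (cv2) and the standard library are available. Lean on these libraries where they do the work, as an engineer would, in place of code of your own. Each camera call takes 0.05 s, during which the arm holds its last target. There are 200 camera calls.

### The job

One of the three look-alike black adaptors in the rack has a heavy transformer in it: find out which by lifting them, and stand that one on its end on the middle of the stand's narrow ledge, with one of its wide faces flat against the steel back plate. The two light ones must end up standing in the rack and never be put on the stand; leave the solder reel, the hand meter and the screwdriver where they are.

Things in the scene. Friction and masses are not known exactly. Their poses are not given: they have to be found in the camera images.
- adaptor_a: Black plug-in adaptor standing on its end: 34 (x, front to back) x 50 (y) x 88 (z, tall) mm, on an 8 mm rubber foot of 34 x 50 mm; the narrow sides taper about 3 mm a side toward the front (-x) face. Starts in a bay of the rack. Origin: middle of its foot. One of the three (any of them) holds a transformer and weighs 0.45 to 0.65 kg; the other two, outwardly the same, weigh 0.13 to 0.22 kg.
- adaptor_b: Black plug-in adaptor standing on its end: 34 (x, front to back) x 50 (y) x 88 (z, tall) mm, on an 8 mm rubber foot of 34 x 50 mm; the narrow sides taper about 3 mm a side toward the front (-x) face. Starts in a bay of the rack. Origin: middle of its foot. One of the three (any of them) holds a transformer and weighs 0.45 to 0.65 kg; the other two, outwardly the same, weigh 0.13 to 0.22 kg.
- adaptor_c: Black plug-in adaptor standing on its end: 34 (x, front to back) x 50 (y) x 88 (z, tall) mm, on an 8 mm rubber foot of 34 x 50 mm; the narrow sides taper about 3 mm a side toward the front (-x) face. Starts in a bay of the rack. Origin: middle of its foot. One of the three (any of them) holds a transformer and weighs 0.45 to 0.65 kg; the other two, outwardly the same, weigh 0.13 to 0.22 kg.
- rack: Grey fixed rack of three bays side by side along its y (bay middles at y = -64, 0, +64 mm), open in front (-x) and behind. Origin: middle of its underside. Floor 6 mm thick, 66 x 204 mm; the four dividers are 6 mm thick, 60 mm deep, their tops at z = 94 mm (level with the adaptors' tops); bays 58 mm wide, so an adaptor in its bay can be held only by its wide front and back faces.
- stand: Fixed steel stand: base plate 100 (x) x 130 (y) x 8 mm, on it a green ledge with black rubber top, only 24 mm deep in x, 90 mm long in y, top at z = 50 mm, and behind the ledge (+x) an upright steel back plate 110 mm wide whose top is at z = 110 mm. Origin: middle of the base's underside; x points from the robot's side to the back plate.
- stand_seat (a point): Point on the stand's ledge top (50 mm above the worktop), at mid length, where it meets the face of the back plate; x points into the plate, y along the ledge, z up. An adaptor flat against the plate has its middle at x = -17 mm; the ledge reaches to x = -24 mm, so an adaptor whose middle is set farther out falls off: no finger fits behind it.
- solder_reel: Reel of solder with blue flanges, standing upright, 55 mm across, 42 mm high; origin under its middle. Leave alone.
- meter: Dark hand-held meter lying on its back, 157 (x) x 77 (y) x 47 mm; origin under its middle. Leave alone.
- screwdriver: Screwdriver with a dark green handle, lying, 24 (x) x 196 (y) x 26 mm; origin under its middle. Leave alone.
There are look-alikes about, which are no part of the job. Leave any yellow look-alike of the rack alone.

How it is judged (in metres and radians):
At the end, for the whole second after the job is handed in: The heavy adaptor stands at rest, upright within 0.08 rad, on the ledge, within 22 mm of its middle, a wide face against the back plate (gap under 5 mm, turned under 0.15 rad); the two light adaptors stand upright and at rest on the rack's floor between its outer dividers, within 22 mm of mid depth (x of adaptor_b in the frame of stand_seat between -0.022 and -0.012 m and y of adaptor_b in the frame of stand_seat between -0.022 and 0.022 m and z of adaptor_b in the frame of stand_seat between -0.004 and 0.005 m and angle between each of adaptor_b, adaptor_a, adaptor_c's own z axis and vertical below 0.08 rad and angle between the x axis of adaptor_b and the x axis of stand_seat, either way round below 0.15 rad and linear speed of each of adaptor_b, adaptor_a, adaptor_c below 0.02 m/s and x of adaptor_a in the frame of rack between -0.022 and 0.022 m and y of adaptor_a in the frame of rack between -0.085 and 0.085 m and z of adaptor_a in the frame of rack between 0.001 and 0.012 m and x of adaptor_c in the frame of rack between -0.022 and 0.022 m and y of adaptor_c in the frame of rack between -0.085 and 0.085 m and z of adaptor_c in the frame of rack between 0.001 and 0.012 m); the robot touches nothing.
It fails at once if a light adaptor was put on the stand (contact force between any of adaptor_a, adaptor_c and stand above 0.3 N).
It fails at once if the solder reel, hand meter or screwdriver was moved more than 20 mm (distance of any of solder_reel, meter, screwdriver from where it was at the start of the episode above 0.02 m).
It also fails if it takes over 67 s, if anything falls off the work surface, if the arm or the gripper's body presses on something with over 40 N, if the wrist force passes 120 N, or if a joint passes its speed limit or range.

## Working session

There is one attempt and no reset: what is moved stays moved. The work goes in short steps, Python scripts to look and compute and a tool call to move; the robot and the scene stay as the last step left them, time stands still between calls to the robot, and variables do not carry over. Pictures are saved under pics/ and viewed, at most 10 in all, crops included, and the job is handed in when it is done.

Besides the shell and the picture viewer there is one more tool, called after "Emit:" by a JSON object that holds its "fn" and its "kwargs", one argument or row to a line. send_rows: Moves the arm, as the interface text tells. Its arguments: {"type":"object","properties":{"series":{"type":"array"}},"required":["series"]}

```bash
mkdir -p pics; ls; python3 - <<'E'
from cell import sensors,get_image
import cv2
for n in("top","scene"):
    d=get_image(n); cv2.imwrite(f"pics/{n}0.png",d["img"][:,:,::-1]); print(n,d["vfov"],d["cx"],d["cy"],d["world_to_cam"].round(3).tolist(),(d["depth"]>0).mean())
print(sensors.read_state())
E
```

```text
pics
top 42.263533905795434 312.9082971552629 245.6004168185075 [[-0.388, -0.922, -0.0, 243.972], [-0.792, 0.334, -0.511, 443.45], [0.471, -0.198, -0.86, 1856.725], [0.0, 0.0, 0.0, 1.0]] 0.9960188802083333
scene 50.400366017903764 323.1276009722461 241.52386405981676 [[-0.887, -0.461, 0.005, 502.883], [-0.339, 0.646, -0.684, 204.489], [0.312, -0.608, -0.73, 1331.097], [0.0, 0.0, 0.0, 1.0]] 0.99330078125
{'clock': 0.1, 'qpos': array([ 1.20917174,  0.62922347,  0.03843158,  1.51822501, -0.02700474,
        0.99626681, -0.01998402]), 'qd': array([ 0.00222402, -0.00072147,  0.00012396, -0.00270104,  0.00069222,
        0.00098564, -0.0006065 ]), 'tau': array([ 1.92128588e-03, -5.64526248e+01,  1.22997310e+00, -1.93972796e+01,
        1.12421814e-02,  5.45008021e-03, -8.08257909e-06]), 'eef_pos': array([ 189.38898596, -621.28022935,  247.51405875]), 'tool_rot': array([-3.13998732e+00,  1.40451530e-06,  2.95849631e-01]), 'force': array([-0.02227109, -0.39587942,  0.54042379]), 'torque': array([-0.02794734, -0.0060445 , -0.05068296]), 'gripper_force': 0.0, 'width': 85.38611282378984}
```

View pics/top0.png

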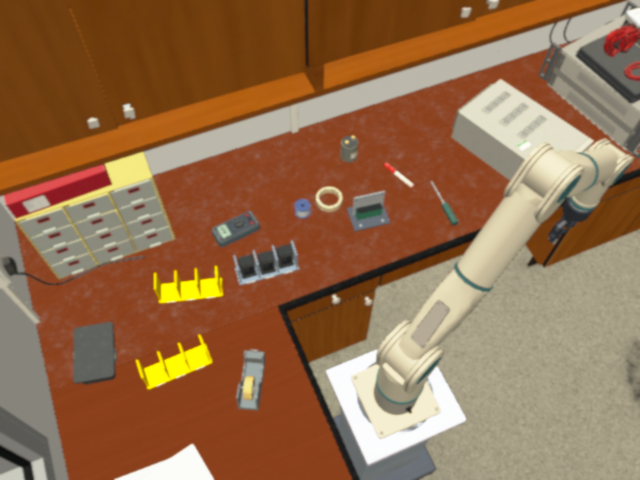

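View pics/scene0.png

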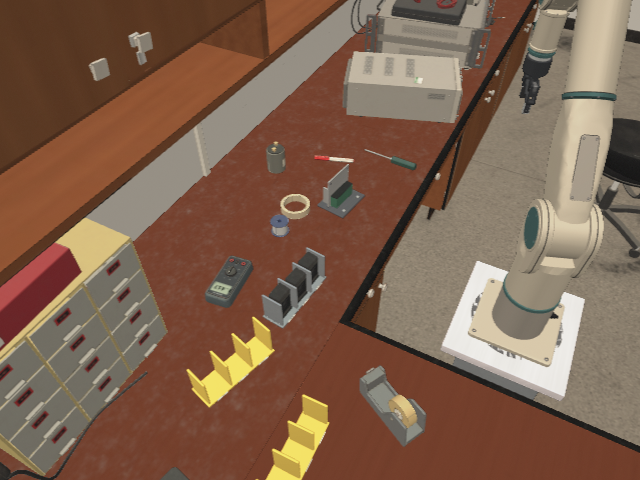

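Both pictures agree. The top view shows the grey rack with three adaptors at about (267,263) and the stand at (368,210). The reel is at (302,208), the meter at (236,229) and the screwdriver at (445,203). The yellow racks are decoys.

```bash
cat > h.py <<'E'
import numpy as np,cv2
from cell import sensors,get_image
def cloud(n):
    d=get_image(n); h,w=d["depth"].shape
    f=h/2/np.tan(np.radians(d["vfov"]/2)); v,u=np.mgrid[:h,:w]; z=d["depth"]
    P=np.stack([(u-d["cx"])/f*z,(v-d["cy"])/f*z,z],-1)
    M=d["world_to_cam"]; W=(P-M[:3,3])@M[:3,:3]
    W[z<=0]=np.nan
    return W,d["img"],d
E
python3 - <<'E'
from h import *
cv2.setNumThreads(1)
for n,boxes in(("top",{"rack":(225,235,305,290),"stand":(343,185,395,235)}),("scene",{"rack":(258,242,332,330),"stand":(312,160,370,220)})):
    W,img,d=cloud(n)
    hsv=cv2.cvtColor(img,cv2.COLOR_RGB2HSV)
    for k,(a,b,c,e) in boxes.items():
        w=W[b:e,a:c].reshape(-1,3); im=hsv[b:e,a:c].reshape(-1,3)
        print(n,k,"z hist",np.histogram(w[:,2],np.arange(-10,125,10))[0])
        lo,hi=(84,104) if k=="rack" else (100,120)
        m=(w[:,2]>lo)&(w[:,2]<hi); print("  top rect",cv2.minAreaRect(w[m,:2].astype(np.float32)), "z",np.median(w[m,2]))
        if k=="rack":
            for nm,mm in(("black",im[:,2]<75),("grey",(im[:,2]>90)&(im[:,1]<60))):
                q=w[m&mm,:2].astype(np.float32); print("  ",nm,len(q),cv2.minAreaRect(q))
        else:
            g=(abs(im[:,0].astype(int)-75)<20)&(im[:,1]>70)
            print("  green",g.sum(),cv2.minAreaRect(w[g,:2].astype(np.float32)))
            t=(w[:,2]>42)&(w[:,2]<56); print("  ledge z",cv2.minAreaRect(w[t,:2].astype(np.float32)))
            t=(w[:,2]>4)&(w[:,2]<14); print("  base",cv2.minAreaRect(w[t,:2].astype(np.float32)))
    if 1:
        a,b,c,e=(220,175,400,295) if n=="top" else (255,150,375,330)
        s=4 if n=="top" else 3
        cv2.imwrite(f"pics/{n}crop.png",cv2.resize(img[b:e,a:c,::-1],None,fx=s,fy=s,interpolation=cv2.INTER_CUBIC))
E
```

```text
top rack z hist [1128 1652  262  136  115   79  102   97  103  196  411   46    0]
  top rect ((545.8506469726562, 202.46646118164062), (199.19033813476562, 62.7418212890625), 82.40866088867188) z 93.11319850014199
   black 341 ((540.5952758789062, 203.84170532226562), (169.7809295654297, 39.396907806396484), 83.31351470947266)
   grey 125 ((545.9236450195312, 202.54660034179688), (198.2098846435547, 60.77714920043945), 84.4081039428711)
top stand z hist [668 969 276  50  47 112 136  63  40  47  59  61  25]
  top rect ((620.3609008789062, -199.7262725830078), (111.80332946777344, 16.29584503173828), 82.69751739501953) z 107.36081914059571
  green 162 ((598.885498046875, -196.3656005859375), (89.74695587158203, 20.035572052001953), 80.93717956542969)
  ledge z ((607.1447143554688, -197.44041442871094), (108.09617614746094, 41.52668380737305), 84.39869689941406)
  base ((628.864013671875, -215.48025512695312), (184.81765747070312, 215.0686492919922), 65.79503631591797)
scene rack z hist [2332 1963  150  143  133  143  146  152  195  400  725    1    0]
  top rect ((547.19287109375, 237
[... 162 characters left out ...]
562, 47.00000762939453), 84.70970153808594)
   grey 295 ((547.0267944335938, 201.03456115722656), (201.0795135498047, 61.98521423339844), 83.12748718261719)
scene stand z hist [1315 1300  140   76   62  159  119   58   52   49   52   72   10]
  top rect ((618.2110595703125, -203.63037109375), (113.49404907226562, 9.205080032348633), 82.55488586425781) z 106.65509570191779
  green 163 ((594.9921875, -194.22998046875), (84.06005096435547, 25.159055709838867), 67.144287109375)
  ledge z ((608.887939453125, -197.09971618652344), (107.57467651367188, 55.73065948486328), 64.24028015136719)
  base ((638.7169799804688, -251.71835327148438), (189.2652587890625, 295.8916931152344), 21.736982345581055)
```

View pics/topcrop.png

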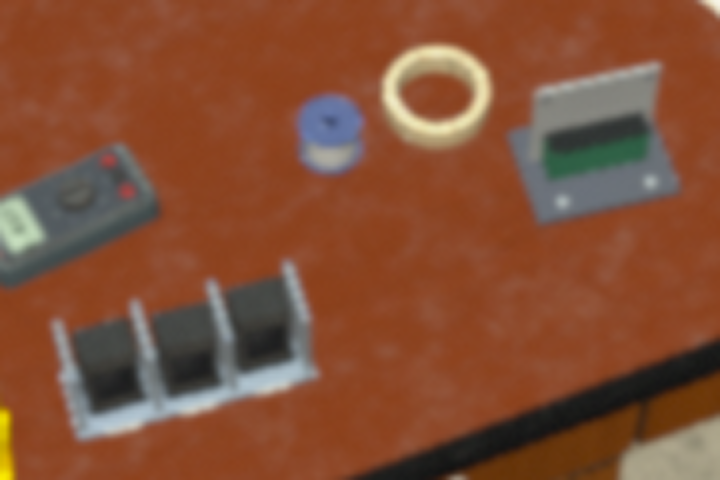

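View pics/scenecrop.png

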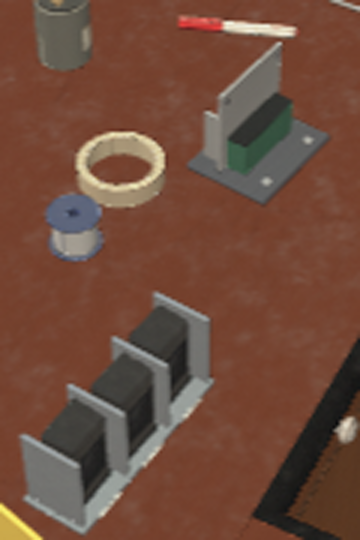

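The crops show the stand's ledge and plate facing the robot, with the wide faces nearly along world x. They also show three adaptors sitting in the bays. Next I'll fit the plate plane and locate each adaptor.

```bash
python3 - <<'E'
from h import *
for n in("top","scene"):
    W,img,d=cloud(n); hsv=cv2.cvtColor(img,cv2.COLOR_RGB2HSV)
    w=W.reshape(-1,3); im=hsv.reshape(-1,3); 
    # stand plate front face
    m=(w[:,0]>560)&(w[:,0]<680)&(w[:,1]>-265)&(w[:,1]<-135)
    p=m&(w[:,2]>60)&(w[:,2]<100); q=w[p]
    yaw=0
    for it in range(4):
        A=np.c_[q[:,1],q[:,2]-80,np.ones(len(q))]; s=np.linalg.lstsq(A,q[:,0],rcond=None)[0]; r=q[:,0]-A@s
        q=q[abs(r)<max(3,1.5*r.std())] if it<3 else q
    print(n,"plate x=%.3f*y+%.3f*(z-80)+%.1f"%tuple(s),len(q),r.std(),"x at y=-198:",s[0]*-198+s[2],"yaw deg",np.degrees(np.arctan(-s[0])))
    u=m&(w[:,2]>55); a=np.arctan(-s[0]); yy=-np.sin(a)*w[:,0]+np.cos(a)*w[:,1]; xx=np.cos(a)*w[:,0]+np.sin(a)*w[:,1]
    print("  plate y' range",np.percentile(yy[u],[0.5,50,99.5]), "x' of ledge top",np.percentile(xx[m&(w[:,2]>46)&(w[:,2]<52)],[2,98]))
    g=m&(abs(im[:,0].astype(int)-75)<20)&(im[:,1]>70); print("  green y'",np.percentile(yy[g],[1,99]),"x'",np.percentile(xx[g],[2,50,98]), "a",a)
    # rack
    m=(abs(w[:,0]-546)<70)&(abs(w[:,1]-202)<125)
    a=np.radians(-6.5); R=np.array([[np.cos(a),np.sin(a)],[-np.sin(a),np.cos(a)]])
    for g,lab in (((im[:,2]>90)&(im[:,1]<70)&(w[:,2]>88)&(w[:,2]<99),"grey"),((im[:,2]<75)&(w[:,2]>91)&(w[:,2]<100),"blacktop")):
        t=w[m&g]; xy=(t[:,:2]-[546,202])@R.T
        if lab=="grey":
            print("  grey y'",np.percentile(xy[:,1],[1,99]),"x'",np.percentile(xy[:,0],[1,99]))
        for b in ((-96,-32,32,96) if lab=="grey" else (-64,0,64)):
            k=abs(xy[:,1]-b-1)<(14 if lab=="grey" else 28); v=xy[k]
            if len(v)>5: print("  ",lab,b,len(v),"x'",np.percentile(v[:,0],[2,98]).round(1),"y'",np.percentile(v[:,1],[2,98]).round(1),"med",np.median(v,0).round(1),"z",np.median(t[k][:,2]).round(1))
E
```

```text
top plate x=0.143*y+-0.001*(z-80)+648.6 129 1.8949580368358887 x at y=-198: 620.257576520439 yaw deg -8.13475233784866
  plate y' range [-174.56032106 -105.66666287  -47.09202811] x' of ledge top [615.0882818  647.79396267]
  green y' [-155.3352668   -64.77442023] x' [612.69946922 618.33799213 624.76447696] a -0.14197821212976525
  grey y' [-98.10679359  99.26242428] x' [-30.67018885  29.106327  ]
   grey -96 25 x' [-29.2  24.3] y' [-98.3 -92.3] med [ -4.5 -95.4] z 93.1
   grey -32 27 x' [-28.7  27.7] y' [-34.2 -27.8] med [  0.  -30.5] z 93.7
   grey 32 26 x' [-24.7  28.9] y' [27.  35.6] med [ 5.4 32.6] z 92.9
   grey 96 26 x' [-30.8  26.9] y' [90.6 99.5] med [-2.4 96. ] z 92.8
   blacktop -64 70 x' [-14.5  12.2] y' [-82.2 -43.3] med [ -1.1 -62.3] z 94.8
   blacktop 0 55 x' [-20.7   5.8] y' [-17.1  20.9] med [-7.6  1.9] z 94.4
   blacktop 64 60 x' [-19.5  11.1] y' [43.8 83. ] med [-4.8 64.4] z 94.2
scene plate x=0.136*y+0.003*(z-80)+645.5 181 1.2540578705922996 x at y=-198: 618.4980661192715 yaw deg -7.757750481634804
  plate y' range [-172.07087354 -109.66869202  -61.62825089] x' of ledge top [615.68996728 664.59868668]
  green y' [-153.40668846  -69.2325919 ] x' [613.01528696 616.76790797 638.67626236] a -0.1353982884527032
  grey y' [-99.60927547  98.82516252] x' [-28.51309759  28.30773368]
   grey -96 52 x' [-28.4  26.5] y' [-100.1  -89.9] med [  1.6 -95.7] z 92.1
   grey -32 59 x' [-25.2  27.1] y' [-35.2 -25.8] med [  3.4 -31.6] z 92.2
   grey 32 59 x' [-28.1  27.3] y' [27.8 39.2] med [-1.6 32.3] z 92.2
   grey 96 59 x' [-28.4  28. ] y' [92.5 99.2] med [-0.4 96.2] z 93.2
   blacktop -64 112 x' [-13.9  17. ] y' [-85.  -40.8] med [  3.1 -63.6] z 92.9
   blacktop 0 121 x' [-19.8  11.2] y' [-21.9  20.2] med [-2.8  1.7] z 92.9
   blacktop 64 149 x' [-17.4  15.3] y' [42.4 84.6] med [ 1.  64.5] z 93.3
```

Emit:
{"fn": "send_rows", "kwargs": {
  "series": [
    [85, [0.6, 0.67, 0], [0, 0, 1]],
    [85, [0.6, 0.67, 0], [0, 0, 1]],
    [85, [0.6, 0.67, 0], [0, 0, 1]],
    [85, [0.6, 0.67, 0], [0, 0, 1]],
    [85, [0.6, 0.67, 0], [0, 0, 1]],
    [85, [0.6, 0.67, 0], [0, 0, 1]],
    [85, [0.6, 0.67, 0], [0, 0, 1]],
    [85, [0.6, 0.67, 0], [0, 0, 1]]
  ]
}}

```text
clock: 1.3
eef_pos: [478.5, -298.9, 248.5]
tool_rot: [3.141, 0.0, 0.997]
force: [-0.5, -0.8, 0.3]
width: 85.1
gripper_force: 0.0
```

Emit:
{"fn": "send_rows", "kwargs": {
  "series": [
    [85, [0.13, 0.92, 0], [0, 0, 0.66]],
    [85, [0.13, 0.92, 0], [0, 0, 0.66]],
    [85, [0.13, 0.92, 0], [0, 0, 0.66]],
    [85, [0.13, 0.92, 0], [0, 0, 0.66]],
    [85, [0.13, 0.92, 0], [0, 0, 0.66]],
    [85, [0.13, 0.92, 0], [0, 0, 0.66]],
    [85, [0.13, 0.92, 0], [0, 0, 0.66]],
    [85, [0.13, 0.92, 0], [0, 0, 0.66]]
  ]
}}

```text
clock: 2.3
eef_pos: [540.1, 143.0, 248.5]
tool_rot: [3.141, 0.0, 1.456]
force: [0.1, -0.4, 0.5]
width: 85.1
gripper_force: 0.0
```

Emit:
{"fn": "send_rows", "kwargs": {
  "series": [
    [85, [0, 0, 0], [0, 0, 0]],
    [85, [0, 0, 0], [0, 0, 0]]
  ]
}}

```text
clock: 2.55
eef_pos: [539.8, 140.7, 248.1]
tool_rot: [-3.141, 0.001, 1.454]
force: [0.3, -0.6, 0.1]
width: 85.2
gripper_force: 0.0
```

Emit:
{"fn": "send_rows", "kwargs": {
  "series": [
    [85, [0, 0, -0.8], [0, 0, 0]],
    [85, [0, 0, -0.8], [0, 0, 0]],
    [85, [0, 0, -0.8], [0, 0, 0]],
    [85, [0, 0, -0.7], [0, 0, 0]],
    [85, [0, 0, 0], [0, 0, 0]],
    [60, [0, 0, 0], [0, 0, 0]]
  ]
}}

```text
clock: 3.3
eef_pos: [540.9, 140.6, 63.6]
tool_rot: [3.14, -0.0, 1.453]
force: [0.1, 0.1, -0.0]
width: 69.3
gripper_force: 0.0
```

Emit:
{"fn": "send_rows", "kwargs": {
  "series": [
    [25, [0, 0, 0], [0, 0, 0]],
    [25, [0, 0, 0], [0, 0, 0]],
    [25, [0, 0, 0], [0, 0, 0]],
    [25, [0, 0, 0], [0, 0, 0]]
  ]
}}

```text
clock: 3.8
eef_pos: [541.2, 141.7, 63.9]
tool_rot: [3.139, -0.001, 1.455]
force: [-0.2, -0.1, 7.6]
width: 33.7
gripper_force: 61.1
```

Emit:
{"fn": "send_rows", "kwargs": {
  "series": [
    [25, [0, 0, 0.3], [0, 0, 0]],
    [25, [0, 0, 0.3], [0, 0, 0]],
    [25, [0, 0, 0], [0, 0, 0]],
    [25, [0, 0, 0], [0, 0, 0]],
    [25, [0, 0, 0], [0, 0, 0]]
  ]
}}

```text
clock: 4.42
eef_pos: [539.4, 141.2, 97.8]
tool_rot: [-3.141, 0.0, 1.455]
force: [-0.2, -0.7, -2.1]
width: 33.5
gripper_force: 60.2
```

Emit:
{"fn": "send_rows", "kwargs": {
  "series": [
    [25, [0, 0, -0.3], [0, 0, 0]],
    [25, [0, 0, -0.28], [0, 0, 0]],
    [25, [0, 0, 0], [0, 0, 0]],
    [50, [0, 0, 0], [0, 0, 0]],
    [85, [0, 0, 0], [0, 0, 0]],
    [85, [0, 0, 0], [0, 0, 0]],
    [85, [0, 0, 0], [0, 0, 0]]
  ]
}}

```text
clock: 5.3
eef_pos: [539.9, 141.4, 63.4]
tool_rot: [-3.142, -0.0, 1.455]
force: [0.4, -0.4, 1.0]
width: 84.9
gripper_force: 0.0
```

Emit:
{"fn": "send_rows", "kwargs": {
  "series": [
    [85, [0, 0, 0.8], [0, 0, 0]],
    [85, [0, 0, 0.6], [0, 0, 0]],
    [85, [0.01, 0.52, 0], [0, 0, 0]],
    [85, [0.01, 0.52, 0], [0, 0, 0]],
    [85, [0, 0, 0], [0, 0, 0]],
    [85, [0, 0, -0.7], [0, 0, 0]],
    [85, [0, 0, -0.7], [0, 0, 0]],
    [60, [0, 0, 0], [0, 0, 0]]
  ]
}}

```text
clock: 6.3
eef_pos: [538.8, 201.6, 60.9]
tool_rot: [-3.136, 0.004, 1.454]
force: [-0.3, 0.3, -0.2]
width: 69.0
gripper_force: 0.0
```

Emit:
{"fn": "send_rows", "kwargs": {
  "series": [
    [25, [0, 0, 0], [0, 0, 0]],
    [25, [0, 0, 0], [0, 0, 0]],
    [25, [0, 0, 0], [0, 0, 0]],
    [25, [0, 0, 0], [0, 0, 0]],
    [25, [0, 0, 0], [0, 0, 0]]
  ]
}}

```text
clock: 6.92
eef_pos: [542.7, 204.1, 65.5]
tool_rot: [3.138, -0.002, 1.454]
force: [0.8, -1.1, 6.6]
width: 33.4
gripper_force: 60.6
```

Emit:
{"fn": "send_rows", "kwargs": {
  "series": [
    [25, [0, 0, 0.3], [0, 0, 0]],
    [25, [0, 0, 0.3], [0, 0, 0]],
    [25, [0, 0, 0], [0, 0, 0]],
    [25, [0, 0, 0], [0, 0, 0]],
    [25, [0, 0, 0], [0, 0, 0]]
  ]
}}

```text
clock: 7.55
eef_pos: [540.6, 203.5, 98.9]
tool_rot: [-3.14, 0.001, 1.455]
force: [0.5, 0.5, -5.5]
width: 33.5
gripper_force: 60.9
```

The middle adaptor reads 5.5 N (about 0.56 kg), so it is the heavy one; the first read 2.1 N. I'll carry it to open table and regrasp it by its narrow sides.

Emit:
{"fn": "send_rows", "kwargs": {
  "series": [
    [25, [0, 0, 0.6], [0, 0, 0]],
    [25, [0, 0, 0.5], [0, 0, 0]],
    [25, [0, 0, 0], [0, 0, 0]],
    [25, [0.08, -0.85, 0], [0, 0, -0.07]],
    [25, [0.08, -0.85, 0], [0, 0, -0.07]],
    [25, [0.08, -0.85, 0], [0, 0, -0.07]],
    [25, [0.08, -0.85, 0], [0, 0, -0.07]],
    [25, [0, 0, 0], [0, 0, 0]]
  ]
}}

```text
clock: 8.55
eef_pos: [559.1, -7.4, 163.2]
tool_rot: [-3.138, 0.005, 1.421]
force: [-0.3, 1.1, -5.3]
width: 33.2
gripper_force: 61.2
```

Emit:
{"fn": "send_rows", "kwargs": {
  "series": [
    [25, [0, 0, -0.6], [0, 0, 0]],
    [25, [0, 0, -0.6], [0, 0, 0]],
    [25, [0, 0, -0.4], [0, 0, 0]],
    [25, [0, 0, -0.15], [0, 0, 0]],
    [25, [0, 0, 0], [0, 0, 0]],
    [25, [0, 0, 0], [0, 0, 0]]
  ]
}}

```text
clock: 9.3
eef_pos: [560.5, 0.1, 60.4]
tool_rot: [3.141, -0.0, 1.431]
force: [-1.0, -0.9, -4.9]
width: 33.7
gripper_force: 61.2
```

Emit:
{"fn": "send_rows", "kwargs": {
  "series": [
    [25, [0, 0, -0.025], [0, 0, 0]],
    [25, [0, 0, 0], [0, 0, 0]]
  ]
}}

```text
clock: 9.55
eef_pos: [560.6, -0.1, 59.3]
tool_rot: [3.141, -0.0, 1.43]
force: [-0.5, 0.2, 0.0]
width: 33.2
gripper_force: 61.4
```

Emit:
{"fn": "send_rows", "kwargs": {
  "series": [
    [25, [0, 0, -0.02], [0, 0, 0]],
    [25, [0, 0, 0], [0, 0, 0]]
  ]
}}

```text
clock: 9.8
eef_pos: [560.6, -0.1, 59.3]
tool_rot: [3.141, 0.0, 1.43]
force: [-2.2, 0.2, 10.1]
width: 33.5
gripper_force: 62.9
```

Emit:
{"fn": "send_rows", "kwargs": {
  "series": [
    [25, [0, 0, 0.02], [0, 0, 0]],
    [50, [0, 0, 0], [0, 0, 0]],
    [85, [0, 0, 0], [0, 0, 0]],
    [85, [0, 0, 0], [0, 0, 0]],
    [85, [0, 0, 0], [0, 0, 0]],
    [85, [0, 0, 0.6], [0, 0, 0]],
    [85, [0, 0, 0.6], [0, 0, -1]],
    [85, [0, 0, 0], [0, 0, -1]]
  ]
}}

```text
clock: 10.8
eef_pos: [562.3, 0.0, 133.8]
tool_rot: [3.136, -0.002, 1.253]
force: [-0.7, 0.9, -0.2]
width: 85.3
gripper_force: 0.0
```

Emit:
{"fn": "send_rows", "kwargs": {
  "series": [
    [85, [0, 0, 0], [0, 0, -1]],
    [85, [0, 0, 0], [0, 0, -1]],
    [85, [0, 0, 0], [0, 0, -1]],
    [85, [0, 0, 0], [0, 0, -1]],
    [85, [0, 0, 0], [0, 0, -1]],
    [85, [0, 0, 0], [0, 0, -1]],
    [85, [0, 0, 0], [0, 0, -1]],
    [85, [0, 0, 0], [0, 0, -1]]
  ]
}}

```text
clock: 11.8
eef_pos: [560.3, -0.1, 131.0]
tool_rot: [-3.142, -0.0, 0.555]
force: [0.2, -0.9, 0.1]
width: 84.8
gripper_force: 0.0
```

Emit:
{"fn": "send_rows", "kwargs": {
  "series": [
    [85, [0, 0, 0], [0, 0, -1]],
    [85, [0, 0, 0], [0, 0, -1]],
    [85, [0, 0, 0], [0, 0, -1]],
    [85, [0, 0, 0], [0, 0, -1]],
    [85, [0, 0, 0], [0, 0, -1]],
    [85, [0, 0, 0], [0, 0, -1]],
    [85, [0, 0, 0], [0, 0, -1]],
    [85, [0, 0, 0], [0, 0, -1]]
  ]
}}

```text
clock: 12.8
eef_pos: [560.3, -0.0, 131.0]
tool_rot: [-3.141, 0.0, -0.143]
force: [-0.4, 1.0, -0.1]
width: 84.8
gripper_force: 0.0
```

```bash
python3 - <<'E'
from h import *
W,img,d=cloud("scene")
M=d["world_to_cam"];f=240/np.tan(np.radians(d["vfov"]/2));p=M[:3]@[560,0,60,1];u,v=int(p[0]/p[2]*f+d["cx"]),int(p[1]/p[2]*f+d["cy"])
cv2.imwrite("pics/re.png",cv2.resize(img[v-70:v+60,u-80:u+80,::-1],None,fx=4,fy=4))
print(u,v,sensors.read_state()["eef_pos"],sensors.read_state()["tool_rot"],sensors.read_state()["qpos"].round(2))
w=W.reshape(-1,3);im=cv2.cvtColor(img,cv2.COLOR_RGB2HSV).reshape(-1,3)
m=(abs(w[:,0]-560)<45)&(abs(w[:,1])<50)&(w[:,2]>82)&(w[:,2]<92)
print(m.sum(),cv2.minAreaRect(w[m,:2].astype(np.float32)),w[m].mean(0))
E
```

```text
325 232 [5.60253743e+02 7.46640636e-02 1.30962465e+02] [-3.14153647e+00  6.33163110e-05 -1.45498187e-01] [-0.15  0.67  0.16  1.88 -0.17  0.61 -1.6 ]
143 ((557.6425170898438, -2.5462722778320312), (50.842445373535156, 35.72332763671875), 76.81216430664062) [558.01928881  -1.67754953  86.12555244]
```

View pics/re.png

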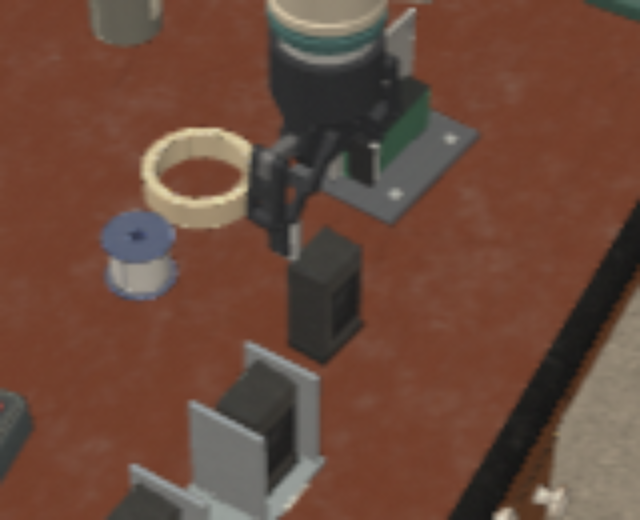

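The adaptor stands upright on the table with the open fingers straddling its narrow sides.

Emit:
{"fn": "send_rows", "kwargs": {
  "series": [
    [85, [0, 0, -0.63], [0, 0, 0]],
    [85, [0, 0, -0.63], [0, 0, 0]],
    [85, [0, 0, 0], [0, 0, 0]],
    [65, [0, 0, 0], [0, 0, 0]],
    [40, [0, 0, 0], [0, 0, 0]],
    [40, [0, 0, 0], [0, 0, 0]],
    [40, [0, 0, 0], [0, 0, 0]],
    [40, [0, 0, 0], [0, 0, 0]]
  ]
}}

```text
clock: 13.85
eef_pos: [561.8, -1.3, 57.4]
tool_rot: [3.141, -0.004, -0.141]
force: [-0.2, -2.1, 4.8]
width: 47.8
gripper_force: 61.0
```

Emit:
{"fn": "send_rows", "kwargs": {
  "series": [
    [40, [0, 0, 0.5], [0, 0, 0]],
    [40, [0, 0, 0.7], [0, 0, 0]],
    [40, [0, 0, 0.7], [0, 0, 0]],
    [40, [0, 0, 0], [0, 0, 0]],
    [40, [0, 0, 0], [0, 0, 0]]
  ]
}}

```text
clock: 14.48
eef_pos: [559.2, 0.1, 168.9]
tool_rot: [-3.142, 0.002, -0.14]
force: [-1.1, -0.2, -4.7]
width: 47.8
gripper_force: 63.8
```

```bash
python3 - <<'E'
from h import *
s=sensors.read_state(); t=s["eef_pos"]; print(t,s["tool_rot"],s["width"])
W,img,d=cloud("scene"); w=W.reshape(-1,3)
M=d["world_to_cam"];f=240/np.tan(np.radians(d["vfov"]/2));p=M[:3]@[560,0,140,1];u,v=int(p[0]/p[2]*f+d["cx"]),int(p[1]/p[2]*f+d["cy"])
cv2.imwrite("pics/grip.png",cv2.resize(img[v-60:v+60,u-70:u+70,::-1],None,fx=4,fy=4))
# adaptor front face (faces robot) orientation/tilt
m=(abs(w[:,0]-545)<20)&(abs(w[:,1])<18)&(w[:,2]>t[2]-60)&(w[:,2]<t[2]-20); q=w[m]
A=np.c_[q[:,1],q[:,2]-t[2],np.ones(len(q))];s,*_=np.linalg.lstsq(A,q[:,0],rcond=None); print(len(q),s,(q[:,0]-A@s).std())
E
```

```text
[5.59248749e+02 9.57378941e-02 1.68872725e+02] [-3.14154552e+00  1.61559441e-03 -1.40268501e-01] 47.817089606989434
65 [ 1.16326317e-01 -1.52008996e-02  5.39140889e+02] 1.1126519607891197
```

View pics/grip.png

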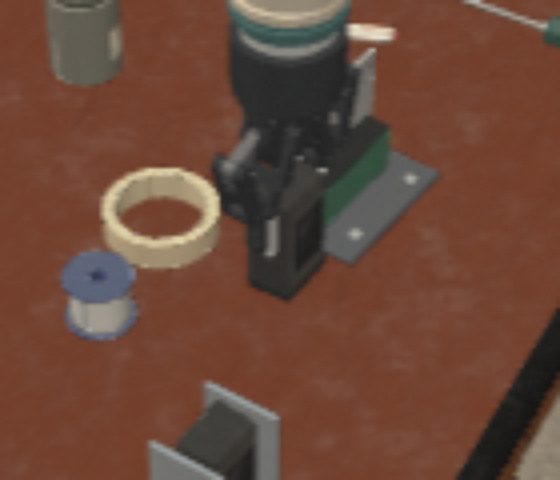

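Emit:
{"fn": "send_rows", "kwargs": {
  "series": [
    [40, [0.11, -0.5, 0], [0, 0, 0]],
    [40, [0.11, -0.9, 0], [0, 0, 0]],
    [40, [0.11, -0.9, 0], [0, 0, 0]],
    [40, [0.11, -0.94, 0], [0, 0, 0]],
    [40, [0, 0, 0], [0, 0, 0]],
    [40, [0, 0, -0.5], [0, 0, 0]],
    [40, [0, 0, -0.45], [0, 0, 0]],
    [40, [0, 0, 0], [0, 0, 0]]
  ]
}}

```text
clock: 15.52
eef_pos: [584.3, -193.4, 109.4]
tool_rot: [-3.14, 0.007, -0.14]
force: [-0.3, -0.2, -4.6]
width: 48.0
gripper_force: 63.8
```

Emit:
{"fn": "send_rows", "kwargs": {
  "series": [
    [40, [0.099, -0.014, 0], [0, 0, 0]],
    [40, [0, 0, 0], [0, 0, 0]],
    [40, [0.05, -0.007, 0], [0, 0, 0]],
    [40, [0, 0, 0], [0, 0, 0]]
  ]
}}

```text
clock: 16.02
eef_pos: [596.2, -195.8, 112.9]
tool_rot: [3.142, -0.001, -0.14]
force: [0.2, -0.4, -4.9]
width: 47.8
gripper_force: 63.8
```

Emit:
{"fn": "send_rows", "kwargs": {
  "series": [
    [40, [0.04, -0.006, 0], [0, 0, 0]],
    [40, [0, 0, 0], [0, 0, 0]],
    [40, [0, 0, 0], [0, 0, 0]]
  ]
}}

```text
clock: 16.4
eef_pos: [598.0, -196.2, 112.4]
tool_rot: [-3.142, 0.0, -0.141]
force: [0.3, -0.1, -5.0]
width: 48.1
gripper_force: 63.8
```

Emit:
{"fn": "send_rows", "kwargs": {
  "series": [
    [40, [0.03, -0.004, 0], [0, 0, 0]],
    [40, [0, 0, 0], [0, 0, 0]],
    [40, [0, 0, 0], [0, 0, 0]]
  ]
}}

```text
clock: 16.77
eef_pos: [599.8, -196.4, 112.4]
tool_rot: [3.142, 0.0, -0.141]
force: [-0.4, 0.4, -4.9]
width: 48.3
gripper_force: 63.8
```

Emit:
{"fn": "send_rows", "kwargs": {
  "series": [
    [40, [0.025, -0.003, 0], [0, 0, 0]],
    [40, [0, 0, 0], [0, 0, 0]],
    [40, [0, 0, 0], [0, 0, 0]]
  ]
}}

```text
clock: 17.15
eef_pos: [601.3, -196.6, 112.4]
tool_rot: [-3.142, 0.0, -0.141]
force: [-0.3, 0.1, -4.9]
width: 47.7
gripper_force: 63.8
```

Emit:
{"fn": "send_rows", "kwargs": {
  "series": [
    [40, [0.025, -0.003, 0], [0, 0, 0]],
    [40, [0, 0, 0], [0, 0, 0]],
    [40, [0, 0, 0], [0, 0, 0]]
  ]
}}

```text
clock: 17.52
eef_pos: [602.5, -196.8, 112.3]
tool_rot: [-3.142, 0.001, -0.141]
force: [-1.2, 0.8, -4.7]
width: 47.7
gripper_force: 63.9
```

Emit:
{"fn": "send_rows", "kwargs": {
  "series": [
    [40, [0.02, -0.003, 0], [0, 0, 0]],
    [40, [0, 0, 0], [0, 0, 0]],
    [40, [0, 0, 0], [0, 0, 0]]
  ]
}}

```text
clock: 17.9
eef_pos: [602.9, -196.8, 112.3]
tool_rot: [-3.141, 0.002, -0.141]
force: [-4.6, 1.5, -1.6]
width: 48.0
gripper_force: 64.1
```

Emit:
{"fn": "send_rows", "kwargs": {
  "series": [
    [40, [0, 0, -0.05], [0, 0, 0]],
    [40, [0, 0, 0], [0, 0, 0]],
    [40, [0, 0, 0], [0, 0, 0]]
  ]
}}

```text
clock: 18.27
eef_pos: [602.9, -196.8, 109.0]
tool_rot: [-3.141, 0.002, -0.141]
force: [-5.6, 1.5, -4.1]
width: 47.5
gripper_force: 64.0
```

Emit:
{"fn": "send_rows", "kwargs": {
  "series": [
    [40, [0, 0, -0.025], [0, 0, 0]],
    [40, [0, 0, 0], [0, 0, 0]]
  ]
}}

```text
clock: 18.52
eef_pos: [602.9, -196.8, 107.6]
tool_rot: [-3.141, 0.002, -0.141]
force: [-5.3, 0.8, -2.1]
width: 47.8
gripper_force: 64.2
```

Emit:
{"fn": "send_rows", "kwargs": {
  "series": [
    [40, [0, 0, -0.02], [0, 0, 0]],
    [40, [0, 0, 0], [0, 0, 0]]
  ]
}}

```text
clock: 18.77
eef_pos: [603.1, -196.8, 107.0]
tool_rot: [-3.141, 0.002, -0.141]
force: [-6.5, 2.0, 0.7]
width: 47.8
gripper_force: 64.5
```

Emit:
{"fn": "send_rows", "kwargs": {
  "series": [
    [40, [0.015, -0.002, -0.015], [0, 0, 0]],
    [40, [0, 0, 0], [0, 0, 0]],
    [40, [0, 0, 0], [0, 0, 0]]
  ]
}}

```text
clock: 19.15
eef_pos: [603.3, -196.9, 107.0]
tool_rot: [-3.141, 0.003, -0.141]
force: [-8.6, 1.3, 8.6]
width: 48.3
gripper_force: 65.1
```

```bash
cat > chk.py <<'E'
from h import *
s=sensors.read_state(); print(s["eef_pos"],s["force"])
a=-0.139;R=np.array([[np.cos(a),np.sin(a)],[-np.sin(a),np.cos(a)]])
for n in("top","scene"):
    W,img,d=cloud(n); w=W.reshape(-1,3)
    xy=(w[:,:2]-[619,-199])@R.T
    im=cv2.cvtColor(img,cv2.COLOR_RGB2HSV).reshape(-1,3)
    m=(xy[:,0]>-70)&(xy[:,0]<5)&(abs(xy[:,1])<35)
    k=m&(w[:,2]>130)&(w[:,2]<143)&(im[:,2]<80)
    if k.sum(): print(n,"top z",np.median(w[k,2]),"x",np.percentile(xy[k,0],[3,97]),"y",np.percentile(xy[k,1],[3,97]),k.sum())
    k=m&(w[:,2]>62)&(w[:,2]<128)&(xy[:,0]<-20)&(abs(xy[:,1])<16)
    q=np.c_[xy[k],w[k,2]];A=np.c_[q[:,1],q[:,2]-95,np.ones(len(q))]
    if len(q)>10: print("  face",len(q),np.linalg.lstsq(A,q[:,0],rcond=None)[0])
    if n=="scene": cv2.imwrite("pics/place_%d.png"%(s["clock"]*100),cv2.resize(img[130:250,270:420,::-1],None,fx=4,fy=4))
E
python3 chk.py; ls pics
```

```text
[ 603.30913508 -196.89008669  106.9723649 ] [-8.55120929  1.27772827  8.63934032]
top top z 136.4515102561117 x [-36.55384567 -10.57136639] y [-8.82533494 30.74020716] 63
  face 95 [-1.52980919e-02 -3.76748728e-03 -3.38570559e+01]
scene top z 135.446122733161 x [-37.15156345  -8.32849815] y [-30.32032216  32.80805387] 91
  face 86 [-2.50999754e-02  1.68726527e-03 -3.55697932e+01]
grip.png
place_1914.png
re.png
scene0.png
scenecrop.png
top0.png
topcrop.png
```

Emit:
{"fn": "send_rows", "kwargs": {
  "series": [
    [40, [0, 0, 0.01], [0, 0, 0]],
    [55, [0, 0, 0], [0, 0, 0]],
    [70, [0, 0, 0], [0, 0, 0]],
    [85, [0, 0, 0], [0, 0, 0]],
    [85, [0, 0, 0], [0, 0, 0]],
    [85, [0, 0, 0.4], [0, 0, 0]],
    [85, [0, 0, 0.8], [0, 0, 0]],
    [85, [-0.3, 0.3, 0.9], [0, 0, 0]]
  ]
}}

```text
clock: 20.25
eef_pos: [587.4, -180.3, 233.2]
tool_rot: [3.14, -0.001, -0.142]
force: [0.0, 0.5, 0.4]
width: 84.9
gripper_force: 0.0
```

Emit:
{"fn": "send_rows", "kwargs": {
  "series": [
    [85, [-0.9, 0.3, 0.2], [0, 0, 0]],
    [85, [-0.9, 0.3, 0.2], [0, 0, 0]],
    [85, [0, 0, 0], [0, 0, 0]],
    [85, [0, 0, 0], [0, 0, 0]]
  ]
}}

```text
clock: 20.75
eef_pos: [480.1, -143.3, 257.0]
tool_rot: [3.141, -0.003, -0.14]
force: [0.4, -1.5, 0.3]
width: 84.7
gripper_force: 0.0
```

```bash
python3 chk.py; python3 - <<'E'
from h import *
d=get_image("scene")["img"]; cv2.imwrite("pics/end.png",cv2.resize(d[130:340,230:430,::-1],None,fx=2.8,fy=2.8))
E
```

```text
[ 480.07084511 -143.31263401  257.04106169] [ 0.44509055 -1.46132076  0.33060253]
top top z 137.09283621184403 x [-33.77798261 -24.0224283 ] y [14.15424316 17.95324108] 2
  face 81 [ -0.08102482  -0.03718196 -34.05440512]
scene top z 135.64404502623867 x [-35.19795463  -3.39506651] y [-20.3665207   24.30610412] 125
  face 90 [-1.53271860e-02  6.45088836e-03 -3.53880088e+01]
```

View pics/end.png

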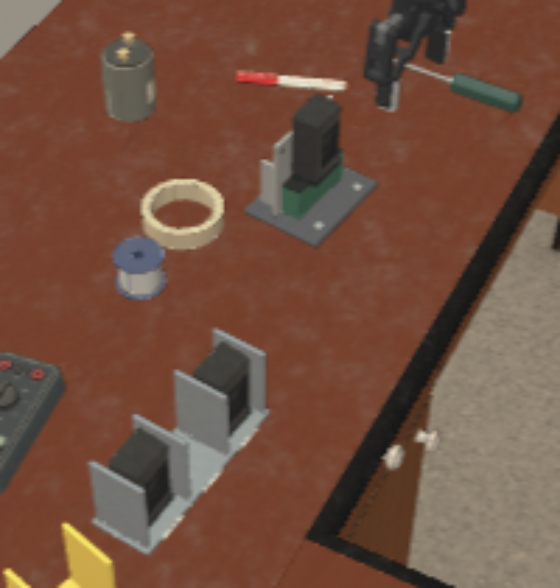

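The end picture shows the heavy adaptor upright on the ledge against the plate at about (315,140). Both light ones are standing in the rack and the gripper is clear, so I'll hand in.

```bash
python3 -c "
from cell import ctrl
print(ctrl.finish_job())"
```

```text
the job is handed in; nothing more can be done
None
```

I handed the job in at about 21 s: the heavy adaptor (middle bay, 5.5 N when lifted) stands on the middle of the ledge against the back plate, and the other two stand in the rack; the first weighed 2.1 N, and the third I took as light without lifting it.

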